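# Push the tins home in the rack

## Robot

A 6-joint arm with a two-finger parallel gripper is mounted at the origin on a cart in front of the work surface, level with it; the furniture and walls round the work are solid. World frame = base frame: x ahead of the robot, y to its left, z up, the work surface at z = 0. Lengths are in m, angles in rad, forces in N, time in s.
With the tool pointing down it reaches from about 0.35 to 0.975 m from the base axis. Payload 4.9 kg.
Tool frame: the origin (TCP) lies at the very end of the fingers, on their centre line; the grasp point (between the pads) lies 19 mm behind it; z points along the fingers, y is the line along which they close (so a half turn about z gives the same grasp; the last joint's range is limited). The gripper opens to 85 mm and grips with 20 to 120 N. Pads are 22 mm wide; open, the fingers measure 114 mm over their backs; the gripper's body (76 mm by 85 mm) begins 54 mm behind the grasp point. The pads swing forward as they close: fully open they stand 13 mm farther back than shut.
Start: joints at [-1.318, 0.053, 1.613, -0, 1.476, -0.119], TCP at [0.227, -0.582, 0.231] pointing down, gripper open.
Joint ranges: [-3.01, 3.01], [-1.01, 2.22], [0.06, 2.58], [-1.02, 4.17], [0.09, 2.62], [-3.14, 3.14]. Speed limits (rad/s): [2.57, 2.57, 3.14, 3.14, 3.14, 3.14].

## Interface

Orientations are given as a unit quaternion [w, x, y, z].
In Python, from plant import manip, vision, order gives the robot as it stands.
- The arm moves only by the tool play_rows, never from a script. Its argument "steps" is a list that holds one entry, the list of rows, each a list of 6 numbers: the shift along the tool's x, y, z in mm, then the turn, a rotation vector about the tool's x, y, z in degrees. A call has 1 to 12 rows; each row is the pose to reach, as a shift and turn from the pose commanded when the call began, along the tool's axes at that moment; what a row does not reach only later rows make up. A row lasts 1/12 s, in which the tool goes at most 41.7 mm and 7.16 degrees, less where a joint would pass 70% of its speed; a pose out of reach is approached as far as the arm can. A call with a gripper value outside its range is refused whole. "claw" is the gripper's target within -1 to 1 (fully open at 1, half-way at 0, shut at -1), set as the call begins (left out, the last holds). The fingers move at their own pace and stop on an object; the grip force is fixed at half the most. Time passes only in rows, so rows that repeat a pose let the fingers close. It gives the time, the measured TCP pose, the force, the opening and the grip force at its end, in the units of the state.
- manip.state(): the state, without advancing time (a new reading comes with each control period).
- vision.grab_frame(name): name is "scene" or "side" or "wrist"; returns (picture, depth): 400x640x3 uint8, blue, green, red; 400x640 float32, m along the optical axis (not along the pixel's ray), 0 where there is no reading.
- vision.camera_info(name): a dict with "K" (3x3 intrinsics, pixels), "eye" and "orientation" of the camera in the world; the wrist camera has in their place "T_tool_cam" (4x4, takes a point from camera to tool coordinates, whose origin is the TCP and whose axes are the flange's). Camera axes: x right, y down, z forward; pixel columns grow to the right and rows downward; lengths in m; the calibration is good to about 2 mm. A picture is of the moment at which its call begins: read the wrist's pose just before it. camera_info takes no time and is no camera call.
- order.job_done(): hands the job in; it is judged then, once.
The state is a dict: "time": time; "joint_pos": joint angles; "joint_vel": joint speeds; "joint_efforts": joint torques, N m; "tool_pos": TCP position; "tool_rot": TCP orientation; "contact_force": force on the tool from outside, world axes, zero at the start; "ft_torque": the same for the moment, N m; "gripper_width": opening from 0.0 (shut) to 1.0 (fully open); "grasp_force": force on a finger pad.
Only numpy, scipy, OpenCV 4.12 (cv2) and the standard library are available. Lean on these libraries where they do the work, as an engineer would, in place of code of your own. Each camera call takes 0.05 s, during which the arm holds its last target. There are 200 camera calls.

## Task

Put the food tins away in the wooden rack: push the tin that sticks out of its bay fully home against the back rail, and slide the tin that stands out on the worktop into the empty bay, also until it is fully home against the back rail, in either order. Only push the tins along the worktop with the fingers; do not lift them or tip them over. Leave the small jar in its bay and all the other things where they are.

Things in the scene. Friction and masses are not known exactly. Their poses are not given: they have to be found in the camera images.
- rack: Low light-wood rack, fixed: a back rail (46 mm high) and four dividers (10 mm thick, 36 mm high) form three bays open to the robot; no floor. Origin on the worktop; x points into the bays, y to the left along the row; turned a little about z. 316 mm wide. Dividers end at x = -35 mm, the rail's front face is at x = +34 mm: a tin fully home has its centre at x = -4 mm and projects 6 mm from its bay.
- bay_left (a point): Home place in the rack's left-hand bay: where the centre of the underside of a tin is when it is fully home, at x = -4, y = +102 mm of the rack, on the worktop. Axes as the rack's. The bay is 92 mm wide inside.
- bay_middle (a point): The same point of the middle bay (x = -4, y = 0 mm of the rack), 92 mm wide inside.
- bay_right (a point): The same point of the right-hand bay (x = -4, y = -102 mm of the rack), 92 mm wide inside.
- tin_parked: Closed round food tin, 75 mm across, 58 mm high, about 0.25 kg, standing upright in one of the rack's bays (which one varies), sticking out 20 to 32 mm further than when it is home. Origin at the centre of its underside, z up; its yaw means nothing. It looks the same as the other tin.
- tin_loose: Closed round food tin, the same as the other (75 mm across, 58 mm high, about 0.25 kg), standing upright on the worktop between the rack and the front edge, anywhere along the row. Origin at the centre of its underside, z up; its yaw means nothing.
- small_jar: Small round lidded glass jar, 46 mm across and 72 mm high, standing in the mouth of another of the three bays (which one varies); leave it alone. The bay that holds neither it nor a tin is the empty one. Origin at the centre of its underside.
- garlic: Garlic bulb, about 60 mm across and 58 mm high, lying just outside the right-hand end of the rack; leave it alone. Origin at the centre of its underside.
- lemon: Lemon, 71x53x51 mm, lying at the left of the worktop; leave it alone. Origin at the centre of its underside.
- cruet: Slim round salt cruet, clear with a tall cap, 47 mm across and 160 mm high, standing at the left towards the back; leave it alone. Origin at the centre of its underside.
- saucer: Saucer, 114 mm across and 18 mm high, at the right beside the sink, carrying the cup; leave it alone. Origin at the centre of its underside.
- cup: Espresso cup with a handle, 65x92x49 mm, standing on the saucer; leave it alone. Origin under it, near its centre.
Mind the look-alikes: they are no part of the job. What is shaped like the tin_parked but red is not meant.

How it is judged:
By the outcome, as a careful person would: the job done as asked, in the order asked, and still so for the second after the job is handed in, with the robot touching nothing.
It also fails if it takes over 61 s, if anything falls off the work surface, if the arm or the gripper's body presses on something with over 40 N, if the wrist force passes 120 N, or if a joint passes its speed limit or range.

## Working session

There is one attempt and no reset: what is moved stays moved. The work goes in short steps, Python scripts to look and compute and a tool call to move; the robot and the scene stay as the last step left them, time stands still between calls to the robot, and variables do not carry over. Pictures are saved under pics/ and viewed, at most 10 in all, crops included, and the job is handed in when it is done.

Besides the shell and the picture viewer there is one more tool, called after ">>>" in YAML: its name, and indented under it one key for each argument. play_rows: Moves the arm, as the interface text tells. Its arguments: {"type":"object","properties":{"steps":{"type":"array"},"claw":{"type":"number"}},"required":["steps"]}

```bash
mkdir -p pics
cat > h.py <<'E'
import numpy as np, cv2
from scipy.spatial.transform import Rotation as R
from plant import manip, vision, order
def q2R(q): return R.from_quat([q[1],q[2],q[3],q[0]]).as_matrix()
def cam(name):
    i=vision.camera_info(name); K=np.array(i["K"])
    if name=="wrist":
        s=manip.state(); T=np.array(i["T_tool_cam"]); Rt=q2R(s["tool_rot"])
        return K,Rt@T[:3,3]+np.array(s["tool_pos"]),Rt@T[:3,:3]
    o=np.array(i["orientation"],float)
    return K,np.array(i["eye"]),(o if o.shape==(3,3) else q2R(o))
def cloud(name):
    K,e,Rc=cam(name); im,d=vision.grab_frame(name)
    v,u=np.mgrid[:400,:640]
    p=np.stack([(u-K[0,2])/K[0,0]*d,(v-K[1,2])/K[1,1]*d,d],-1)@Rc.T+e
    return im,d,p
E
python3 - <<'E'
from h import *
for n in("scene","side"):
    im,d,p=cloud(n); cv2.imwrite(f"pics/{n}.png",im); np.savez(f"{n}.npz",im=im,d=d,p=p); print(n,cam(n)[1],(d>0).mean())
s=manip.state();print(s)
print(vision.camera_info("wrist"))
E
```

```text
scene [-0.51423137  0.52058919  0.65225937] 0.9015
side [ 0.23010956 -0.99774723  0.9562567 ] 0.9667734375
{'time': 0.1, 'joint_pos': array([-1.31801134e+00,  5.32772783e-02,  1.61416711e+00,  1.25290839e-05,
        1.47604168e+00, -1.18986927e-01]), 'joint_vel': array([ 0.00119445,  0.00052181, -0.00276051, -0.00090059, -0.00075548,
        0.00017915]), 'joint_efforts': array([ 1.01987484e-03, -3.94905424e+01, -3.71362317e+01, -9.87721137e-05,
        3.90676447e-03, -2.05014459e-06]), 'tool_pos': array([ 0.22690724, -0.58173427,  0.23018817]), 'tool_rot': array([-9.45008311e-04,  9.82772566e-01,  1.84816630e-01, -5.70647667e-05]), 'contact_force': array([ 0.82727674,  0.47379532, -0.40130184]), 'ft_torque': array([ 1.27094891e-02,  5.28868005e-02, -6.71532763e-05]), 'grasp_force': 0.0, 'gripper_width': 1.003192310628231}
{'K': array([[286.74518253,   0.        , 322.28426285],
       [  0.        , 286.74518253, 200.27785814],
       [  0.        ,   0.        ,   1.        ]]), 'T_tool_cam': array([[-5.37801667e-04, -9.57325506e-01, -2.89011394e-01,
         7.41639248e-02],
       [ 9.99999825e-01, -5.86015421e-04,  8.02941932e-05,
        -2.98277810e-04],
       [-2.46232813e-04, -2.89011301e-01,  9.57325654e-01,
        -1.43419349e-01],
       [ 0.00000000e+00,  0.00000000e+00,  0.00000000e+00,
         1.00000000e+00]])}
```

View pics/scene.png

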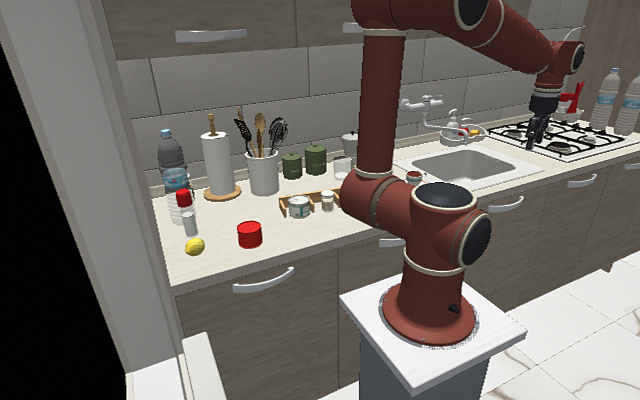

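View pics/side.png

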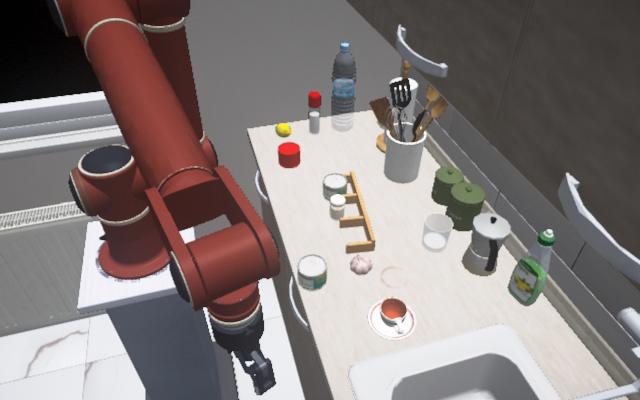

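The side view shows the parked tin at (335,187) in the left bay and the jar at (337,207) in the middle bay. The right bay is empty, the loose tin is at (312,270), and the garlic is at (361,263). The red tin at (289,155) is the look-alike.

Run:
```python
import numpy as np, cv2
D=np.load("side.npz"); im,d,p=D["im"],D["d"],D["p"]
v,u=np.mgrid[:400,:640]
for n,(a,b,r,zl,zh) in dict(parked=(335,183,16,.05,.066),loose=(312,265,18,.05,.066),jar=(337,202,12,.062,.08),garlic=(361,263,14,.015,.07),cup=(392,312,26,.01,.08)).items():
    m=((u-a)**2+(v-b)**2<r*r)&(p[...,2]>zl)&(p[...,2]<zh)&(d>0)
    q=p[m]; (c,rr)=cv2.minEnclosingCircle(q[:,:2].astype(np.float32))
    print(n,m.sum(),q.mean(0).round(4),c,round(rr,4),q[:,2].max().round(4))
# rack: wood color tops
hsv=cv2.cvtColor(im,cv2.COLOR_BGR2HSV)
m=(hsv[...,0]>8)&(hsv[...,0]<24)&(hsv[...,1]>90)&(u>330)&(u<380)&(v>165)&(v<255)&(d>0)
t=m&(p[...,2]>.041)&(p[...,2]<.052); q=p[t]; print("rail",t.sum())
vx,vy,x0,y0=cv2.fitLine(q[:,:2].astype(np.float32),cv2.DIST_HUBER,0,.01,.01).ravel()
print(vx,vy,x0,y0,np.degrees(np.arctan2(vy,vx)))
s=(q[:,:2]-[x0,y0])@[vx,vy]; w=(q[:,:2]-[x0,y0])@[-vy,vx]
print(s.min(),s.max(),np.percentile(w,[2,50,98]))
t=m&(p[...,2]>.031)&(p[...,2]<.039); q=p[t]
s=(q[:,:2]-[x0,y0])@[vx,vy]; w=(q[:,:2]-[x0,y0])@[-vy,vx]
k=abs(w)>.02; print(np.histogram(s[k],bins=30,range=(-.18,.18)),w.min(),w.max())
for ss in(s.min(),s.max()): print(np.array([x0,y0])+ss*np.array([vx,vy]))
```

```text
parked 345 [0.5884 0.0734 0.0576] (0.5866921544075012, 0.07728937268257141) 0.0421 0.065
loose 587 [ 0.4282 -0.2376  0.0571] (0.42921608686447144, -0.2352503389120102) 0.0394 0.0647
jar 162 [ 0.5629 -0.0301  0.0724] (0.5630832314491272, -0.026126472279429436) 0.0246 0.0782
garlic 338 [ 0.5559 -0.2515  0.0371] (0.5597966909408569, -0.2422981858253479) 0.0301 0.0623
cup 1347 [ 0.5735 -0.4192  0.0286] (0.5744156241416931, -0.4172992706298828) 0.0594 0.0628
rail 266
0.14013454 0.99013245 0.6321166 -0.0637485 81.94437
-0.12594527520043106 0.1841690091000884 [-5.61349390e-03  5.64563049e-06  3.58380735e-02]
(array([ 0,  0,  0,  0, 40,  5,  0,  0,  0,  0,  0,  0,  3, 36,  0,  0,  0,
        0,  0,  0,  0, 13,  3,  0,  0,  0,  0,  0,  0,  0]), array([-0.18 , -0.168, -0.156, -0.144, -0.132, -0.12 , -0.108, -0.096,
       -0.084, -0.072, -0.06 , -0.048, -0.036, -0.024, -0.012,  0.   ,
        0.012,  0.024,  0.036,  0.048,  0.06 ,  0.072,  0.084,  0.096,
        0.108,  0.12 ,  0.132,  0.144,  0.156,  0.168,  0.18 ])) -0.005618803666764461 0.07207593675806322
[ 0.61409757 -0.19106359]
[0.65848251 0.12254197]
```

```bash
cat >> h.py <<'E'
def row(x,y,z,ang):
    """shift (mm) and turn (deg) in present tool axes to a tool-down pose with tool x at world angle ang"""
    s=manip.state(); Rt=q2R(s["tool_rot"]); a=np.radians(ang); c,n=np.cos(a),np.sin(a)
    G=np.array([[c,n,0],[n,-c,0],[0,0,-1]])
    return (Rt.T@(np.array([x,y,z])-s["tool_pos"])*1e3).round(1),np.degrees(R.from_matrix(Rt.T@G).as_rotvec()).round(2)
E
python3 -c "
from h import *
print(row(.400,-.300,.20,67))"
```

```text
(array([ 263.6, -199.6,   30.6]), array([ -0.1 ,  -0.06, -45.7 ]))
```

>>> play_rows:
  steps:
    - [[264,-200,30,-0.1,0,-45.7],[264,-200,30,-0.1,0,-45.7],[264,-200,30,-0.1,0,-45.7],[264,-200,30,-0.1,0,-45.7],[264,-200,30,-0.1,0,-45.7],[264,-200,30,-0.1,0,-45.7],[264,-200,30,-0.1,0,-45.7],[264,-200,30,-0.1,0,-45.7],[264,-200,30,-0.1,0,-45.7],[264,-200,30,-0.1,0,-45.7],[264,-200,30,-0.1,0,-45.7],[264,-200,30,-0.1,0,-45.7]]
  claw: 0

```text
time: 1.1
tool_pos: [0.3999, -0.301, 0.2013]
tool_rot: [0.001, 0.834, 0.551, -0.0]
contact_force: [-0.0, -0.2, 0.3]
gripper_width: 0.502
grasp_force: 0.0
```

```bash
cat >> h.py <<'E'
def circ(p,m):
    q=p[m][:,:2]; A=np.c_[2*q,np.ones(len(q))]
    c,r=cv2.minEnclosingCircle(q.astype(np.float32)); return m.sum(),np.round(c,4),round(r,4),q.mean(0).round(4)
E
python3 - <<'E'
from h import *
im,d,p=cloud("wrist"); cv2.imwrite("pics/w1.png",im); np.savez("w1.npz",im=im,d=d,p=p)
s=manip.state(); print(s["time"],s["tool_pos"],s["gripper_width"],s["joint_pos"].round(2))
for n,c,zl,zh in(("loose",(.4285,-.237),.052,.064),("garlic",(.556,-.248),.02,.07),("parked",(.584,.073),.052,.064),("jar",(.563,-.026),.066,.08)):
    m=(np.hypot(p[...,0]-c[0],p[...,1]-c[1])<.055)&(p[...,2]>zl)&(p[...,2]<zh)&(d>0)
    if m.sum()>20: print(n,circ(p,m),p[m][:,2].max())
E
```

```text
1.15 [ 0.39976863 -0.30119406  0.20135905] 0.4987161829186242 [-0.79 -0.23  1.93 -0.    1.44 -0.39]
loose (np.int64(4925), array([ 0.4315, -0.2363]), 0.0375, array([ 0.4318, -0.2354])) 0.06088183401900449
garlic (np.int64(2619), array([ 0.5614, -0.2432]), 0.0289, array([ 0.5571, -0.2422])) 0.059859058735675374
```

View pics/w1.png

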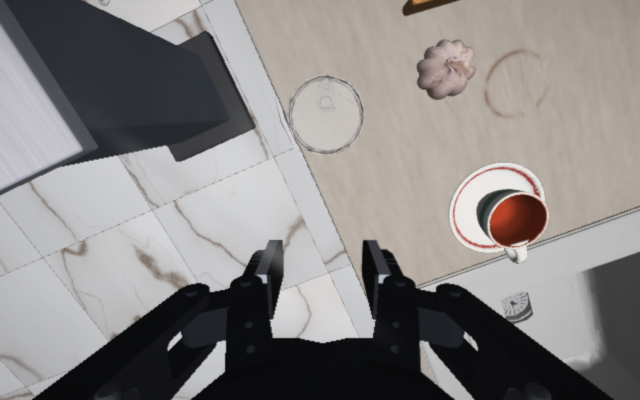

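The wrist view shows the loose tin at (326,114), dead ahead between the fingertips and near the front edge. The garlic is at (446,70). Next I go down behind the tin.

```bash
python3 -c "
from h import *
print(row(.4086,-.2936,.016,68.3))"
```

```text
(array([ 10.6,   4.9, 185.4]), array([ 0.09,  0.05, -1.42]))
```

>>> play_rows:
  steps:
    - [[10,5,30,0.1,0,-1.4],[10,5,70,0.1,0,-1.4],[10,5,110,0.1,0,-1.4],[10,5,145,0.1,0,-1.4],[10,5,170,0.1,0,-1.4],[10,5,185,0.1,0,-1.4],[10,5,185,0.1,0,-1.4],[10,5,185,0.1,0,-1.4]]

```text
time: 1.82
tool_pos: [0.4081, -0.2936, 0.0157]
tool_rot: [-0.001, 0.828, 0.561, -0.001]
contact_force: [0.4, 0.1, 0.6]
gripper_width: 0.498
grasp_force: 0.0
```

>>> play_rows:
  steps:
    - [[6,0,0,0,0,0],[12,0,0,0,0,0],[18,0,0,0,0,0],[24,0,0,0,0,0],[30,0,0,0,0,0],[38,0,0,0,0,0],[46,0,0,0,0,0],[54,0,0,0,0,0],[62,0,0,0,0,0],[68,0,0,0,0,0],[70,0,0,0,0,0],[70,0,0,0,0,0]]

```text
time: 2.82
tool_pos: [0.4351, -0.2269, 0.0159]
tool_rot: [-0.0, 0.827, 0.562, 0.0]
contact_force: [0.6, -0.4, 1.8]
gripper_width: 0.499
grasp_force: 0.7
```

Run:
```python
from h import *
im,d,p=cloud("wrist"); cv2.imwrite("pics/w2.png",im); np.savez("w2.npz",im=im,d=d,p=p)
s=manip.state(); print(s["time"],s["tool_pos"],s["contact_force"])
m=(np.hypot(p[...,0]-.457,p[...,1]+.18)<.06)&(p[...,2]>.053)&(p[...,2]<.064)&(d>0)
print(circ(p,m))
```

```text
2.8667 [ 0.43485008 -0.22695751  0.0157318 ] [-0.46228546 -0.37920581  0.78804456]
(np.int64(31798), array([ 0.4504, -0.1986]), 0.0482, array([ 0.4515, -0.1869]))
```

View pics/w2.png

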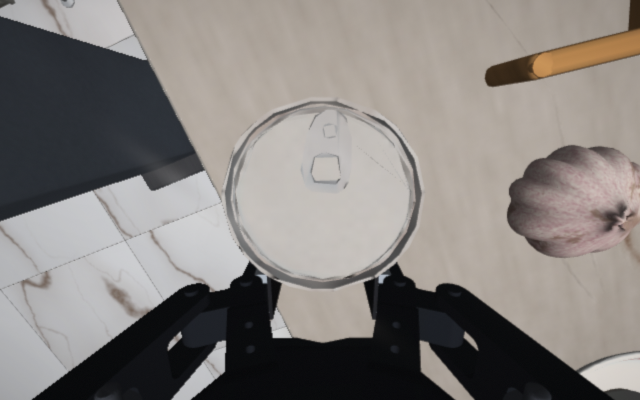

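The tin sits centred in the finger cradle, its top at about (322,190). The right-hand divider's end is at (490,75). I push on.

>>> play_rows:
  steps:
    - [[4,0,0,0,0,0],[11,0,0,0,0,0],[18,0,0,0,0,0],[26,0,0,0,0,0],[34,0,0,0,0,0],[42,0,0,0,0,0],[50,0,0,0,0,0],[58,0,0,0,0,0],[64,0,0,0,0,0],[67,0,0,0,0,0],[68,0,0,0,0,0],[68,0,0,0,0,0]]

```text
time: 3.87
tool_pos: [0.46, -0.1643, 0.0162]
tool_rot: [-0.0, 0.827, 0.562, -0.0]
contact_force: [-0.7, -0.7, 0.3]
gripper_width: 0.499
grasp_force: 0.0
```

>>> play_rows:
  steps:
    - [[-10,0,0,0,0,0],[-25,0,0,0,0,0],[-35,0,-10,0,0,0],[-40,0,-40,0,0,0],[-40,0,-80,0,0,0],[-40,0,-120,0,0,0],[-40,0,-155,0,0,0],[-40,0,-175,0,0,0],[-40,0,-180,0,0,0],[-40,0,-180,0,0,0]]

```text
time: 4.7
tool_pos: [0.446, -0.2031, 0.1991]
tool_rot: [0.002, 0.827, 0.562, 0.001]
contact_force: [0.4, -0.3, -0.3]
gripper_width: 0.503
grasp_force: 0.0
```

Run:
```python
from h import *
s=manip.state(); print(s["time"],s["tool_pos"])
print(row(.420,-.12,.20,-8))
```

```text
4.7 [ 0.44604704 -0.20309422  0.19908191]
(array([ 67.6, -54.9,  -1.3]), array([ 0.3 , -0.11, 76.35]))
```

>>> play_rows:
  steps:
    - [[30,-25,0,0,0,38],[68,-55,0,0,0,76.3],[68,-55,0,0,0,76.3],[68,-55,0,0,0,76.3],[68,-55,0,0,0,76.3],[68,-55,0,0,0,76.3],[68,-55,0,0,0,76.3],[68,-55,0,0,0,76.3],[68,-55,0,0,0,76.3],[68,-55,0,0,0,76.3],[68,-55,0,0,0,76.3],[68,-55,0,0,0,76.3]]

```text
time: 5.7
tool_pos: [0.4178, -0.118, 0.1935]
tool_rot: [-0.001, 0.998, -0.07, -0.002]
contact_force: [-0.5, 0.4, -0.0]
gripper_width: 0.5
grasp_force: 0.0
```

Run:
```python
from h import *
im,d,p=cloud("wrist"); cv2.imwrite("pics/w3.png",im); np.savez("w3.npz",im=im,d=d,p=p)
s=manip.state(); print(s["time"],s["tool_pos"],s["joint_pos"].round(2))
for n,c,zl,zh in(("loose",(.479,-.118),.053,.063),("parked",(.584,.073),.053,.063),("jar",(.563,-.026),.066,.08)):
    m=(np.hypot(p[...,0]-c[0],p[...,1]-c[1])<.055)&(p[...,2]>zl)&(p[...,2]<zh)&(d>0)
    if m.sum()>20: print(n,circ(p,m))
hsv=cv2.cvtColor(im,cv2.COLOR_BGR2HSV)
m=(hsv[...,0]>8)&(hsv[...,0]<24)&(hsv[...,1]>90)&(d>0)
q=p[m&(p[...,2]>.042)&(p[...,2]<.05)]
vx,vy,x0,y0=cv2.fitLine(q[:,:2].astype(np.float32),cv2.DIST_HUBER,0,.01,.01).ravel()
if vy<0: vx,vy=-vx,-vy
w=(q[:,:2]-[x0,y0])@[vy,-vx]; s=(q[:,:2]-[x0,y0])@[vx,vy]
print("rail",len(q),vx,vy,x0,y0,np.percentile(w,[2,98]),s.min(),s.max())
q=p[m&(p[...,2]>.031)&(p[...,2]<.039)]
w=(q[:,:2]-[x0,y0])@[vy,-vx]; s=(q[:,:2]-[x0,y0])@[vx,vy]
k=(w<-.03); h=np.histogram(s[k],bins=np.arange(-.25,.3,.004)); print([(round(float(b),3),int(a)) for a,b in zip(*h) if a>15],np.percentile(w,1))
```

```text
5.75 [ 0.41794859 -0.11805731  0.19383329] [-0.45 -0.41  2.08 -0.    1.47  1.26]
loose (np.int64(4994), array([ 0.4755, -0.1248]), 0.0375, array([ 0.4765, -0.125 ]))
parked (np.int64(5636), array([0.5914, 0.075 ]), 0.0387, array([0.5869, 0.0767]))
jar (np.int64(2749), array([ 0.5676, -0.0252]), 0.0236, array([ 0.5667, -0.0265]))Traceback (most recent call last):
  File "<stdin>", line 10, in <module>
cv2.error: OpenCV(4.12.0) /io/opencv/modules/imgproc/src/linefit.cpp:50: error: (-215:Assertion failed) count > 0 in function 'fitLine2D_wods'
```

View pics/w3.png

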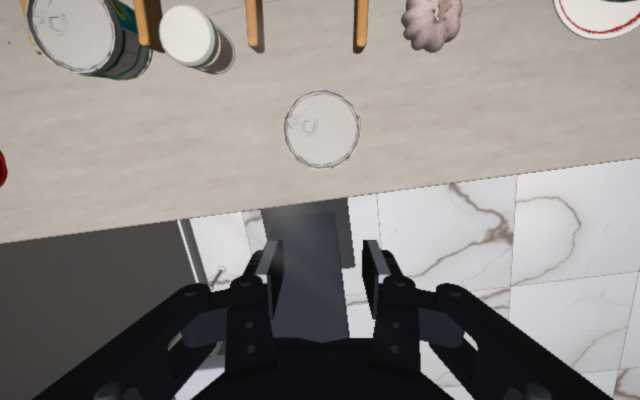

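The tin is at (322,129), and the two dividers of the right bay end at (256,50) and (360,50), so the bay's middle is near u=308. I measure the dividers now.

Run:
```python
from h import *
D=np.load("w3.npz"); im,d,p=D["im"],D["d"],D["p"]
v,u=np.mgrid[:400,:640]
hsv=cv2.cvtColor(im,cv2.COLOR_BGR2HSV)
m=(hsv[...,0]>6)&(hsv[...,0]<26)&(hsv[...,1]>70)&(d>0)
for a,b in((240,272),(345,375)):
    q=p[m&(u>a)&(u<b)&(v<60)&(p[...,2]>.030)&(p[...,2]<.042)]
    l=cv2.fitLine(q[:,:2].astype(np.float32),cv2.DIST_HUBER,0,.01,.01).ravel(); 
    print(len(q),np.degrees(np.arctan(l[1]/l[0])),q.mean(0),q[:,:2].min(0),q[:,:2].max(0))
```

```text
541 -8.901149 [ 0.57875592 -0.07491695  0.03598697] [ 0.55916353 -0.08197946] [ 0.59797973 -0.06723732]
520 -8.099131 [ 0.56415569 -0.17434629  0.03617358] [ 0.54465591 -0.18127273] [ 0.58400626 -0.16793342]
```

```bash
python3 -c "
from h import *
print(row(.4103,-.135,.016,8.8))"
```

```text
(array([ -4.5,  17.9, 177.8]), array([ -0.08,   0.24, -16.62]))
```

>>> play_rows:
  steps:
    - [[-5,9,20,0,0.2,-6],[-5,18,50,0,0.2,-12],[-5,18,90,0,0.2,-16.6],[-5,18,125,0,0.2,-16.6],[-5,18,155,0,0.2,-16.6],[-5,18,172,0,0.2,-16.6],[-5,18,178,0,0.2,-16.6],[-5,18,178,0,0.2,-16.6],[-5,18,178,0,0.2,-16.6]]

```text
time: 6.5
tool_pos: [0.4118, -0.1357, 0.0185]
tool_rot: [0.0, 0.997, 0.076, 0.001]
contact_force: [0.8, 0.2, 0.6]
gripper_width: 0.498
grasp_force: 0.0
```

```bash
python3 -c "
from h import *
print(manip.state()['tool_pos'],row(.4811,-.1239,.016,8.8))"
```

```text
[ 0.41178734 -0.13569652  0.01849643] (array([70.3, -1.1,  2.7]), array([ 0.06, -0.17, -0.05]))
```

>>> play_rows:
  steps:
    - [[6,0,1,0,0,0],[12,0,1,0,0,0],[18,0,1,0,0,0],[24,0,1,0,0,0],[31,0,1,0,0,0],[38,0,1,0,0,0],[45,0,1,0,0,0],[53,0,1,0,0,0],[60,0,1,0,0,0],[66,-1,1,0,0,0],[70,-1,1,0,0,0],[70,-1,1,0,0,0]]

```text
time: 7.5
tool_pos: [0.4818, -0.1237, 0.0174]
tool_rot: [0.0, 0.997, 0.076, 0.002]
contact_force: [-0.3, -0.4, -0.9]
gripper_width: 0.498
grasp_force: 0.0
```

```bash
cat > look.py <<'E'
from h import *
import sys
im,d,p=cloud("wrist"); cv2.imwrite("pics/"+sys.argv[1]+".png",im)
v,u=np.mgrid[:400,:640]
s=manip.state(); c=np.array(s["tool_pos"])[:2]+.046*q2R(s["tool_rot"])[:2,0]
m=(np.hypot(p[...,0]-c[0],p[...,1]-c[1])<.06)&(p[...,2]>.053)&(p[...,2]<.063)&(d>0)&(v<245)
hsv=cv2.cvtColor(im,cv2.COLOR_BGR2HSV)
q=p[m][:,:2]; x=q2R(s["tool_rot"])[:2,0]; y=q2R(s["tool_rot"])[:2,1]
a=(q-s["tool_pos"][:2])@x; b=(q-s["tool_pos"][:2])@y
ctr=s["tool_pos"][:2]+x*(np.percentile(a,99.8)-.0375)+y*(np.percentile(b,.2)+np.percentile(b,99.8))/2
print(s["time"],s["tool_pos"],"tin",ctr.round(4),"width",np.ptp(b).round(4))
w=(hsv[...,0]>6)&(hsv[...,0]<26)&(hsv[...,1]>70)&(d>0)
for n,k in(("L",u<322),("R",u>322)):
    q=p[w&k&(p[...,2]>.030)&(p[...,2]<.042)]
    k2=np.hypot(*(q[:,:2]-ctr).T)<.09; q=q[k2]
    if len(q)>50: print(n,len(q),q.mean(0).round(4),q[:,:2].min(0).round(4),q[:,:2].max(0).round(4))
E
python3 look.py w4; python3 -c "
from h import *
print(row(.481,-.1113,.018,-8.3))"
```

```text
7.55 [ 0.48139462 -0.12367349  0.01720433] tin [ 0.5227 -0.117 ] width 0.0747
L 2475 [ 0.5763 -0.0748  0.0359] [ 0.5597 -0.0814] [ 0.5932 -0.0672]
R 3153 [ 0.569  -0.1737  0.0357] [ 0.5452 -0.1819] [ 0.5928 -0.167 ]
(array([  1.5, -12.3,  -0.8]), array([ 1.000e-02, -2.500e-01,  1.701e+01]))
```

View pics/w4.png

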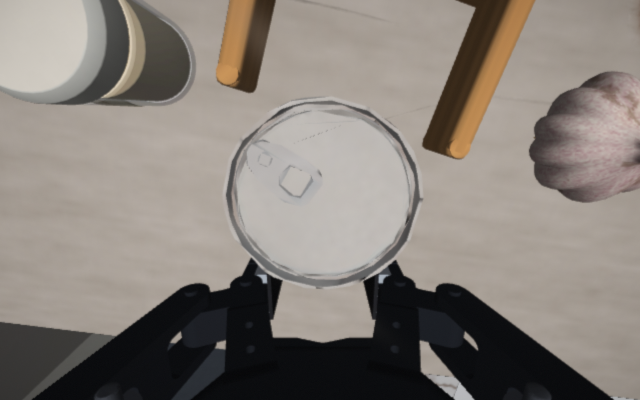

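The tin is centred in the cradle just before the bay mouth, with divider ends at (229,75) and (457,148). I turn about the tin to line up with the bay, then push in.

>>> play_rows:
  steps:
    - [[0,-4,0,0,0,5.7],[0.5,-8,0,0,0,11.4],[1,-12.3,0,0,0,17],[1,-12.3,0,0,-0.2,17],[7,-10.6,0,0,-0.2,17],[13,-8.8,0,0,-0.2,17],[19,-7,0,0,-0.2,17],[25,-5.1,0,0,-0.2,17],[30,-3.6,0,0,-0.2,17],[30,-3.6,0,0,-0.2,17]]

```text
time: 8.38
tool_pos: [0.5113, -0.1163, 0.0178]
tool_rot: [0.0, 0.997, -0.072, 0.001]
contact_force: [-0.1, 0.2, 0.6]
gripper_width: 0.498
grasp_force: 0.0
```

```bash
python3 look.py w5; python3 -c "
from h import *
print(row(.5405,-.1199,.018,-8.3),manip.state()['contact_force'])"
```

```text
8.4333 [ 0.51085812 -0.11623051  0.01781236] tin [ 0.5522 -0.1215] width 0.0741
L 6092 [ 0.6036 -0.0844  0.036 ] [ 0.5601 -0.1313] [ 0.6292 -0.0675]
R 6000 [ 0.5907 -0.1716  0.036 ] [ 0.5453 -0.1865] [ 0.621 -0.132]
(array([29.9, -0.6, -0.2]), array([ 0.04, -0.05,  0.02])) [ 0.0494802  -0.10862118  1.06424223]
```

>>> play_rows:
  steps:
    - [[5,0,0,0,0,0],[10,0,0,0,0,0],[15,0,0,0,0,0],[20,0,0,0,0,0],[24,-0.5,0,0,0,0],[26,-0.5,0,0,0,0],[27,-0.5,0,0,0,0],[28,-0.5,0,0,0,0],[28,-0.5,0,0,0,0]]

```text
time: 9.18
tool_pos: [0.5377, -0.1194, 0.0175]
tool_rot: [0.0, 0.997, -0.072, -0.0]
contact_force: [-0.2, 0.3, -0.2]
gripper_width: 0.502
grasp_force: 0.7
```

>>> play_rows:
  steps:
    - [[0.5,0,0,0,0,0],[1,0,0,0,0,0],[1.5,0,0,0,0,0],[2,0,0,0,0,0],[2,0,0,0,0,0]]

```text
time: 9.6
tool_pos: [0.5396, -0.1197, 0.0175]
tool_rot: [0.0, 0.997, -0.072, -0.0]
contact_force: [-1.1, 0.9, 0.0]
gripper_width: 0.502
grasp_force: 0.8
```

```bash
python3 look.py w6
```

```text
9.65 [ 0.53961387 -0.1197512   0.01751024] tin [ 0.5802 -0.1251] width 0.0741
L 3958 [ 0.6005 -0.0791  0.0361] [ 0.5602 -0.1305] [ 0.6323 -0.0518]
R 4001 [ 0.585  -0.1748  0.0359] [ 0.5453 -0.1859] [ 0.6207 -0.1313]
```

View pics/w6.png

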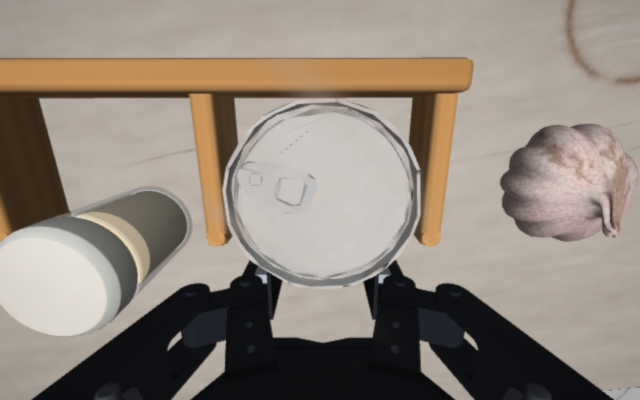

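The tin, at (322,195), is nearly home: the rail's front edge is at v=97 and the tin's top rim at v=102. I creep on until the force rises.

>>> play_rows:
  steps:
    - [[0.7,0,0,0,0,0],[1.4,0,0,0,0,0],[2,0,0,0,0,0],[2,0,0,0,0,0]]

```text
time: 9.98
tool_pos: [0.5417, -0.12, 0.0175]
tool_rot: [0.0, 0.997, -0.072, -0.0]
contact_force: [-0.4, -0.5, -0.1]
gripper_width: 0.5
grasp_force: 0.7
```

>>> play_rows:
  steps:
    - [[0.7,0,0,0,0,0],[1.4,0,0,0,0,0],[1.5,0,0,0,0,0],[1.5,0,0,0,0,0]]

```text
time: 10.32
tool_pos: [0.5419, -0.1201, 0.0174]
tool_rot: [0.0, 0.997, -0.072, -0.002]
contact_force: [-6.8, 0.9, 2.6]
gripper_width: 0.501
grasp_force: 3.1
```

>>> play_rows:
  steps:
    - [[0.7,0,0,0,0,0],[1.4,0,0,0,0,0],[1.4,0,0,0,0,0]]

```text
time: 10.57
tool_pos: [0.542, -0.12, 0.0173]
tool_rot: [-0.0, 0.997, -0.072, -0.004]
contact_force: [-12.0, 0.9, 8.0]
gripper_width: 0.501
grasp_force: 5.8
```

>>> play_rows:
  steps:
    - [[-5,0,0,0,0,0],[-15,0,0,0,0,0],[-30,0,0,0,0,0],[-45,0,-10,0,0,0],[-50,0,-40,0,0,0],[-50,0,-80,0,0,0],[-50,0,-120,0,0,0],[-50,0,-155,0,0,0],[-50,0,-160,0,0,0],[-50,0,-160,0,0,0]]

```text
time: 11.4
tool_pos: [0.4971, -0.1139, 0.1818]
tool_rot: [0.002, 0.997, -0.072, 0.004]
contact_force: [1.4, -0.0, -0.0]
gripper_width: 0.498
grasp_force: 0.0
```

```bash
python3 -c "
from h import *
print(manip.state()['tool_pos'],row(.52,.085,.18,-8.3))"
```

```text
[ 0.49710714 -0.11393806  0.18181305] (array([  -6.1, -200.2,    1.3]), array([ 0.14, -0.49,  0.  ]))
```

>>> play_rows:
  steps:
    - [[-6,-35,0,0,0,0],[-6,-70,0,0,0,0],[-6,-105,0,0,0,0],[-6,-140,0,0,0,0],[-6,-170,0,0,0,0],[-6,-190,0,0,0,0],[-6,-200,0,0,-0.4,0],[-6,-200,0,0,-0.4,0],[-6,-200,0,0,-0.4,0],[-6,-200,0,0,-0.4,0]]

```text
time: 12.23
tool_pos: [0.5175, 0.0846, 0.1765]
tool_rot: [0.0, 0.997, -0.073, -0.004]
contact_force: [0.6, 0.3, 0.5]
gripper_width: 0.5
grasp_force: 0.0
```

Run:
```python
from h import *
im,d,p=cloud("wrist"); cv2.imwrite("pics/w7.png",im); s=manip.state(); print(s["time"],s["tool_pos"])
for n,c,zl,zh in(("home",(.583,-.126),.053,.063),("parked",(.587,.075),.053,.063),("jar",(.5676,-.0255),.066,.08)):
    m=(np.hypot(p[...,0]-c[0],p[...,1]-c[1])<.05)&(p[...,2]>zl)&(p[...,2]<zh)&(d>0)
    if m.sum()>20: print(n,circ(p,m))
```

```text
12.2833 [0.51766233 0.08444857 0.17680336]
home (np.int64(6712), array([ 0.5835, -0.1259]), 0.0387, array([ 0.5846, -0.1268]))
parked (np.int64(5996), array([0.5917, 0.0756]), 0.0375, array([0.5928, 0.0755]))
jar (np.int64(2442), array([ 0.5673, -0.0245]), 0.0234, array([ 0.5683, -0.0231]))
```

View pics/w7.png

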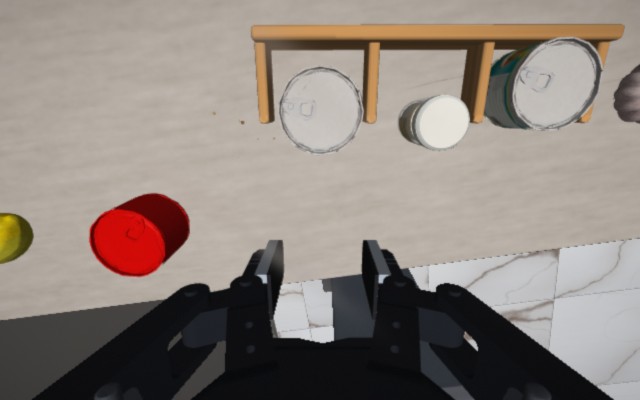

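The parked tin is at (322,110) in the left bay with a gap to the rail. The other tin is home, the jar at (440,123) is untouched, and the red tin at (140,235) is well clear.

```bash
python3 -c "
from h import *
print(row(.5264,.0851,.018,-8.3))"
```

```text
(array([  9.8,  -2.1, 158.7]), array([ 0.06,  0.46, -0.09]))
```

>>> play_rows:
  steps:
    - [[5,-2,30,0,0.4,0],[8,-2,65,0,0.4,0],[9,-2,100,0,0.4,0],[10,-2,130,0,0.4,0],[10,-2,150,0,0.4,0],[10,-2,158,0,0.4,0],[10,-2,158,0,0.4,0],[10,-2,158,0,0.4,0]]

```text
time: 12.95
tool_pos: [0.5275, 0.0856, 0.02]
tool_rot: [0.0, 0.997, -0.073, 0.0]
contact_force: [-0.1, 0.4, -0.2]
gripper_width: 0.502
grasp_force: 0.0
```

>>> play_rows:
  steps:
    - [[5,0,0,0,0,0],[10,0,0,0,0,0],[15,0,0,0,0,0],[20,0,0,0,0,0],[25,0,0,0,0,0],[29,0,0,0,0,0],[33,0,0,0,0,0],[37,0,0,0,0,0],[40,0,0,0,0,0],[40,0,0,0,0,0]]

```text
time: 13.78
tool_pos: [0.5673, 0.0805, 0.0194]
tool_rot: [0.0, 0.997, -0.072, 0.0]
contact_force: [-1.2, 0.6, 0.6]
gripper_width: 0.501
grasp_force: 0.8
```

>>> play_rows:
  steps:
    - [[0.7,0,0,0,0,0],[1.4,0,0,0,0,0],[2,0,0,0,0,0],[2.7,0,0,0,0,0],[3,0,0,0,0,0],[3,0,0,0,0,0]]

```text
time: 14.28
tool_pos: [0.5695, 0.08, 0.0192]
tool_rot: [0.0, 0.997, -0.072, -0.0]
contact_force: [-1.9, 1.8, 1.7]
gripper_width: 0.5
grasp_force: 1.5
```

>>> play_rows:
  steps:
    - [[0.7,0,0,0,0,0],[1.4,0,0,0,0,0],[1.5,0,0,0,0,0],[1.5,0,0,0,0,0]]

```text
time: 14.62
tool_pos: [0.5708, 0.0798, 0.0192]
tool_rot: [0.0, 0.997, -0.072, -0.0]
contact_force: [-2.6, 0.0, 1.0]
gripper_width: 0.502
grasp_force: 1.7
```

>>> play_rows:
  steps:
    - [[0.7,0,0,0,0,0],[1.2,0,0,0,0,0],[1.2,0,0,0,0,0]]

```text
time: 14.87
tool_pos: [0.5709, 0.0798, 0.0191]
tool_rot: [0.0, 0.997, -0.072, -0.002]
contact_force: [-7.6, 1.0, 4.6]
gripper_width: 0.501
grasp_force: 3.9
```

Firm stop at x=0.571, as expected. One last press, then retreat and check.

>>> play_rows:
  steps:
    - [[0.7,0,0,0,0,0],[1.2,0,0,0,0,0],[1.2,0,0,0,0,0]]

```text
time: 15.12
tool_pos: [0.5709, 0.0798, 0.019]
tool_rot: [0.0, 0.997, -0.072, -0.003]
contact_force: [-10.9, 1.9, 7.8]
gripper_width: 0.501
grasp_force: 6.0
```

>>> play_rows:
  steps:
    - [[-5,0,0,0,0,0],[-15,0,0,0,0,0],[-30,0,0,0,0,0],[-45,0,-10,0,0,0],[-50,10,-40,0,0,0],[-50,30,-80,0,0,0],[-50,55,-120,0,0,0],[-50,80,-155,0,0,0],[-50,90,-170,0,0,0],[-50,90,-170,0,0,0],[-50,90,-170,0,0,0]]

```text
time: 16.03
tool_pos: [0.5121, -0.0031, 0.1917]
tool_rot: [0.0, 0.997, -0.073, 0.003]
contact_force: [-0.9, 0.3, -0.5]
gripper_width: 0.5
grasp_force: 0.0
```

Run:
```python
from h import *
im,d,p=cloud("wrist"); cv2.imwrite("pics/w8.png",im); s=manip.state(); print(s["time"],s["tool_pos"])
ax=np.array([.9895,-.144])
for n,c,zl,zh in(("right",(.583,-.126),.053,.063),("left",(.613,.076),.053,.063),("jar",(.5676,-.0255),.066,.08)):
    m=(np.hypot(p[...,0]-c[0],p[...,1]-c[1])<.05)&(p[...,2]>zl)&(p[...,2]<zh)&(d>0)
    r=circ(p,m); print(n,r,r[1]@ax)
```

```text
16.0833 [ 0.51098438 -0.00239942  0.18950714]
right (np.int64(5572), array([ 0.583 , -0.1257]), 0.0378, array([ 0.5844, -0.1266])) 0.5949793
left (np.int64(5569), array([0.6125, 0.0741]), 0.0377, array([0.6137, 0.0743])) 0.5953983500000001
jar (np.int64(2057), array([ 0.5674, -0.0248]), 0.023, array([ 0.5681, -0.0246])) 0.5650135000000001
```

View pics/w8.png

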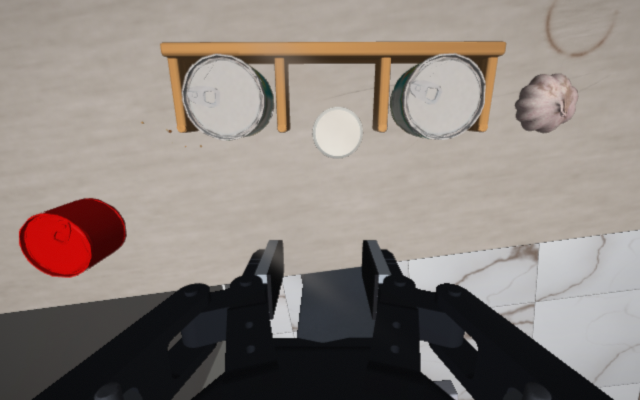

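Both tins are against the rail, at (224,97) and (443,97), equally deep to within 0.5 mm. The jar at (338,132) and the other things are unmoved.

```bash
python3 -c "
from plant import order
print(order.job_done())"
```

```text
the job is handed in; nothing more can be done
None
```

Both tins are fully home against the back rail, in the left and right bays; the jar and the other things were left where they stood, and the job was handed in at about 16 s.

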